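# Rock a locating block out of its sprung seat and hold it clear

## Robot

A 7-joint arm with a two-finger parallel gripper is mounted at the origin on a cart in front of the work surface, level with it; the furniture and walls round the work are solid. World frame = base frame: x ahead of the robot, y to its left, z up, the work surface at z = 0. Lengths are in m, angles in rad, forces in N, time in s.
With the tool pointing down it reaches from about 0.4 to 0.9 m from the base axis. Payload 5.5 kg.
Tool frame: the origin (TCP) lies midway between the tips of the shut fingers; the grasp point (between the pads) lies 19 mm behind it; z points along the fingers, y is the line along which they close (so a half turn about z gives the same grasp; the last joint's range is limited). The gripper opens to 85 mm and grips with 20 to 120 N. Pads are 22 mm wide; open, the fingers measure 114 mm over their backs; the gripper's body (76 mm by 85 mm) begins 54 mm behind the grasp point. The pads swing forward as they close: fully open they stand 13 mm farther back than shut.
Start: joints at [-0.895, 0.501, -0.427, 1.55, 0.221, 1.138, -0.21], TCP at [0.261, 0.595, 0.231] pointing down, gripper open.
Joint ranges: [-2.88, 2.88], [-0.31, 2.03], [-1.54, 1.56], [0.2, 2.42], [-1.41, 4.55], [0.19, 2.02], [-2.57, 2.57]. Speed limits (rad/s): [2.57, 2.57, 3.14, 3.14, 3.14, 3.14, 3.14].

## Interface

Orientations are given as a unit quaternion [w, x, y, z].
In Python, from plant import robot, viewer gives the robot as it stands.
- The arm moves only by the tool carry_out, never from a script. Its argument "motion" is a list of rows, each an object of numbers: "fingers": the opening, from -1 (shut) to 1 (fully open); "x", "y", "z": the shift along the tool's x, y, z in m; "roll": the turn about the tool's z in degrees. A call has 1 to 10 rows; each row is the pose to reach, as a shift and turn from the pose commanded when the call began, along the tool's axes at that moment; what a row does not reach only later rows make up. A row lasts 1/10 s, in which the tool goes at most 50 mm and 8.59 degrees, less where a joint would pass 70% of its speed; a pose out of reach is approached as far as the arm can. A call with a gripper value outside its range is refused whole. The fingers move at their own pace and stop on an object; "force" is the grip in N (left out, the last holds). Time passes only in rows, so rows that repeat a pose let the fingers close. It gives the time, the measured TCP pose, the force, the opening and the grip force at its end, in the units of the state.
- robot.sense(): the state, without advancing time (a new reading comes with each control period).
- viewer.grab_frame(name): name is "side" or "top"; returns a dict with "image" (420x560x3 uint8, red, green, blue), "depth" (420x560 float32, m along the optical axis (not along the pixel's ray), 0 where there is no reading), "camera_matrix" (3x3 intrinsics, pixels), "rvec" (rotation vector, rad) and "tvec" (3), from world to camera coordinates, as OpenCV has them. Camera axes: x right, y down, z forward; pixel columns grow to the right and rows downward; lengths in m; the calibration is good to about 2 mm. A picture is of the moment at which its call begins.
- robot.close_job(): hands the job in; it is judged then, once.
The state is a dict: "clock": time; "q": joint angles; "dq": joint speeds; "joint_efforts": joint torques, N m; "position": TCP position; "eef_rot": TCP orientation; "contact_force": force on the tool from outside, world axes, zero at the start; "torque": the same for the moment, N m; "finger_gap": finger opening in m; "finger_force": force on a finger pad.
Only numpy, scipy, OpenCV 4.12 (cv2) and the standard library are available. Lean on these libraries where they do the work, as an engineer would, in place of code of your own. Each camera call takes 0.05 s, during which the arm holds its last target. There are 200 camera calls.

## Task

The steel locating block on the welding fixture sits tight in its seat, gripped by a spring catch on each side. Take it by the neck and rock it side to side so that its foot comes up one side at a time - never force both catches at once by pulling it straight up - until it is free, then lift it just clear of the catch housings. Finish while still holding it there, still and upright over its seat, and leave the loose things round it where they are.

Things in the scene. Friction and masses are not known exactly. Their poses are not given: they have to be found in the camera images.
- block: Loose plain steel locating block, about 0.45 kg (varies). Origin: centre of the foot's underside; z up; it is rocked about its x axis, so y is side to side. Foot 32 (x) x 64 (y) mm, 44 high, with two half-round ribs on each y side; shoulder 26 x 50 mm up to 56 mm; neck 24 (x) x 30 (y) mm up to 110 mm. It starts standing on the seat floor, its axes along the seat's.
- seat: Fixed seat; position and yaw vary. Origin: underside centre of its base plate, on the bench; z up. Plate 90 (x) x 180 (y) x 10 mm, its top is the floor under the block. At +y and -y a grey catch housing, 46 mm in x, y 37 to 79 mm (screw out to 89), top 53 mm above the bench. At +x and -x guide cheeks, inner faces 17.5 mm from centre, tops 35 mm above the bench.
- catch_left (a joint): Roller on the seat's +y side, m: 0 = out (start), 0.006 = pushed fully into the housing. Radius 3 mm, along x, axis at y = 36 mm, 40 mm above the bench; stands 4 mm out. Starts just above its side's upper rib; side up 12 mm: between the ribs; up 24 mm: below both. Sprung: 10 N at 0, 2 N more per mm. A passing rib pushes it in about 2 mm and needs 15 to 20 N of lift on that side.
- catch_right (a joint): The same for the roller on the seat's -y side (y = -36 mm).
- rib_left (a point): Point on the block's +y side, 32 mm out in y, 18 mm above the underside, midway between that side's two ribs (radius 3 mm, along x, axes 12 and 24 mm above the underside). To work the block loose lift one y side 12 mm (about 0.18 rad) while the other stays, then the other side, and so on; a side is past both ribs when it is up 24 mm in all.
- rib_right (a point): The same on the -y side of the block's foot.
- neck (a point): Middle of the block's neck, 90 mm above the underside of the foot: the place to grip, across the 30 mm (the block's y), fingers pointing down. Mind a fixed red cable that arches up to 0.17 m high over the bench front, at x below 0.45 and y below 0.17 (world).
- bolt: Loose bystander: steel hexagon bolt 57 mm long, 17 mm high, lying down. Origin under its middle.
- bracket: Loose bystander: bent sheet angle bracket 34 x 44 x 30 mm. Origin under its middle.
- tube_offcut: Loose bystander: square tube offcut 20 x 110 x 20 mm, lying down. Origin under its middle.
- tin: Loose bystander: round tin 65 mm across, 37 mm high. Origin under its middle.
Things that resemble listed ones, but are neither listed nor needed, are in the scene too. There is more than one size of the block; the one meant has the size given above.

How it is judged:
By the outcome, as a careful person would: the job done as asked, in the order asked, and still so for the second after the job is handed in, while the arm keeps its last pose, push and grip.
It also fails if it takes over 48 s, if anything falls off the work surface, if the arm or the gripper's body presses on something with over 40 N, if the wrist force passes 120 N, or if a joint passes its speed limit or range.

## Working session

There is one attempt and no reset: what is moved stays moved. The work goes in short steps, Python scripts to look and compute and a tool call to move; the robot and the scene stay as the last step left them, time stands still between calls to the robot, and variables do not carry over. Pictures are saved under pics/ and viewed, at most 10 in all, crops included, and the job is handed in when it is done.

Besides the shell and the picture viewer there is one more tool, called after "Emit:" as a command line: name --argument value ..., lists and objects as JSON in quotes. carry_out: Moves the arm, as the interface text tells. Its arguments: {"type":"object","properties":{"motion":{"type":"array","items":{"type":"object","properties":{"fingers":{"type":"number"},"x":{"type":"number"},"y":{"type":"number"},"z":{"type":"number"},"roll":{"type":"number"}}}},"force":{"type":"number"}},"required":["motion"]}

```bash
ls; mkdir -p pics
cat > h.py <<'E'
import numpy as np, cv2
from plant import robot, viewer
def grab(n):
    f=viewer.grab_frame(n); R=cv2.Rodrigues(np.array(f["rvec"],float))[0]; t=np.array(f["tvec"],float).ravel()
    K=np.array(f["camera_matrix"]); d=f["depth"]; v,u=np.mgrid[:d.shape[0],:d.shape[1]]
    c=np.stack([(u-K[0,2])/K[0,0]*d,(v-K[1,2])/K[1,1]*d,d],-1)
    w=(c-t)@R; w[d==0]=np.nan
    return f,w
def save(f,n): cv2.imwrite("pics/"+n,cv2.cvtColor(f["image"],cv2.COLOR_RGB2BGR))
E
python3 - <<'E'
from h import *
for n in("side","top"):
    f,w=grab(n); save(f,n+"0.png"); np.save(n+"0.npy",w)
    R=cv2.Rodrigues(np.array(f["rvec"],float))[0]; print(n,-R.T@np.array(f["tvec"]).ravel(),R[2])
s=robot.sense(); print(s)
E
```

```text
pics
side [ 0.21714369 -0.90561825  0.9052253 ] [ 0.27511094  0.75701063 -0.59266253]
top [0.37511678 0.12373473 1.45435468] [ 0.1664861   0.01531822 -0.98592481]
{'clock': 0.1, 'q': array([-0.89482095,  0.50173489, -0.42680272,  1.55131317,  0.22077189,
        1.13836304, -0.21029159]), 'dq': array([-0.00069575, -0.00239852, -0.00020119, -0.00377521, -0.0004535 ,
        0.0020361 ,  0.00054914]), 'joint_efforts': array([-1.02437875e-02, -5.70820498e+01, -5.83881631e+00, -2.81749302e+01,
        1.04341249e-02,  5.74660444e-03,  7.99584399e-07]), 'position': array([0.260533  , 0.59481552, 0.23038814]), 'eef_rot': array([-2.15353896e-04,  2.04908717e-01,  9.78780687e-01, -8.59324836e-04]), 'contact_force': array([ 1.00490939, -0.06590166, -0.39024246]), 'torque': array([0.04208715, 0.00173369, 0.00630553]), 'finger_force': 0.0, 'finger_gap': 0.08539089430169804}
```

View pics/side0.png

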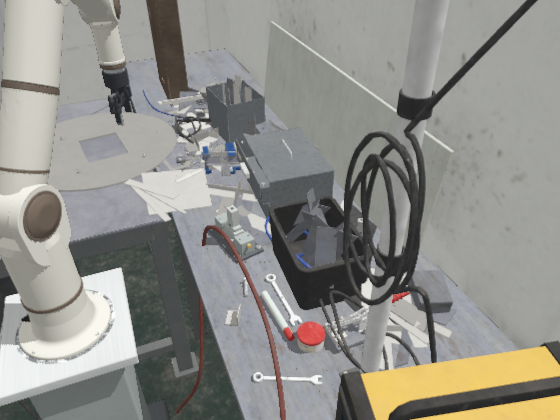

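View pics/top0.png

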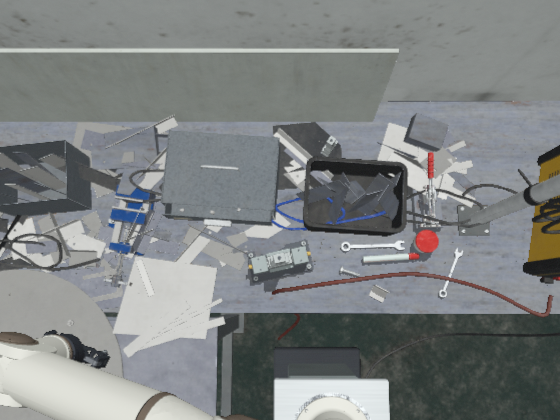

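Both views show the seat at about top (280,262) and side (240,235), with the red cable arching from about top (275,291) to the right. Next I measure the seat and neck from depth.

Run:
```python
from h import *
w=np.load("top0.npy"); ws=np.load("side0.npy")
im=cv2.imread("pics/top0.png")[225:300,235:330]; a=cv2.resize(im,None,fx=6,fy=6,interpolation=cv2.INTER_CUBIC)
im=cv2.imread("pics/side0.png")[190:265,200:275]; b=cv2.resize(im,None,fx=6,fy=6,interpolation=cv2.INTER_CUBIC)
cv2.imwrite("pics/crop0.png",cv2.resize(np.hstack([a,b[:450]]),(800,353)))
p=w[230:300,235:330].reshape(-1,3); p=p[~np.isnan(p[:,0])]
q=ws[190:265,200:275].reshape(-1,3); q=q[~np.isnan(q[:,0])]
for nm,P in(("top",p),("side",q)):
  for lo,hi in((.004,.016),(.03,.04),(.047,.058),(.06,.072),(.08,.105),(.105,.14)):
    s=P[(P[:,2]>lo)&(P[:,2]<hi)]
    if len(s)>4:
      r=cv2.minAreaRect((s[:,:2]*1000).astype(np.float32)); print(nm,lo,hi,len(s),s.mean(0).round(4),np.round(r[0],1),np.round(r[1],1),round(r[2],1))
np.set_printoptions(linewidth=250)
print((w[236:290:3,240:322:4,2]*1000).round(0))
```

```text
top 0.004 0.016 2177 [0.5066 0.1676 0.0089] [471.1 138.1] [199.2 274.3] 0.2
top 0.03 0.04 188 [0.4796 0.1433 0.0347] [524.8 132.5] [172.8 223.6] 43.4
top 0.047 0.058 563 [0.479  0.1456 0.0522] [509.1 117. ] [120.4 232.3] 45.8
top 0.06 0.072 85 [0.471  0.1344 0.0658] [496.4 113.9] [ 78.9 211.1] 56.4
top 0.08 0.105 49 [0.4143 0.1189 0.0931] [490.8  94.1] [ 75.4 208.5] 58.5
top 0.105 0.14 191 [0.4446 0.1167 0.1219] [435.2 113.1] [141.2  51.4] 44.5
side 0.004 0.016 1792 [0.5254 0.2241 0.0094] [505.5 222.6] [383.1 208.8] 77.6
side 0.03 0.04 227 [0.5097 0.1397 0.0346] [550.9 182.3] [279.5 207.8] 50.2
side 0.047 0.058 389 [0.483  0.1282 0.052 ] [491.9 146.7] [190.4 198.1] 74.7
side 0.06 0.072 96 [0.4906 0.127  0.0656] [491.2 136.5] [169.4 193.9] 75.0
side 0.08 0.105 214 [0.5329 0.1406 0.0938] [519.5 159. ] [211.9 200. ] 62.4
side 0.105 0.14 358 [0.5392 0.1309 0.1211] [485.5  69.9] [330.6 184.1] 44.4
[[ 12.   3.  10.   6.  11.  11.   6.   4.   8.   8.   7.  13.  12.   5.   9.   6.  -3.  -0.  -0.   0.  -0.]
 [ 11.   4.  13.   5.   9.   9.   8.  13.  10.  15.   7.  13.  10.   9.  10.   7.  nan
[... 1050 characters left out ...]
  27.   9.   1.  11.  11.  11.  10.   7.  -2.  -0.]
 [ -5.   2.   1.  10.  56.  46.  30.   7.  23.  13.   4.  10.   7.  11.   7.  13.   0.  -3.   5.  -6.   2.]
 [ -3.   1.  -2.   8.  10.  13.  12.   5.   6.  10.  10.  11.  -2.   1.  -1.  -3.  -2.   2.  -1.  -2.   2.]
 [ -6.  -1.  -2.   8.  18.   7.   4.   4.   3.  -3.  -6.   0.   2.  -1.  -3.  -3.  -1.   3.   1.   4.   0.]
 [  0.  -3.   1.   1.  13.   8.   4.   5.   2.  -8.  -5.  -2.   0.   2.  -3.   0.   7.  -3.  -4.  -7.  -2.]
 [ -0.   1.   5.   3.  -0.  -4.  -0.   0.  -3.  -4.  -1.  -4.  -1.  -7.  -6.   2.   4. 128. 141. 143. 152.]
 [ -2.   4.   3.   2.   2.  -5.  -3.  -3.   2.  -0.  -5.   3.   0. 102. 117. 125. 131. 136. 143. 141.   1.]]
```

View pics/crop0.png

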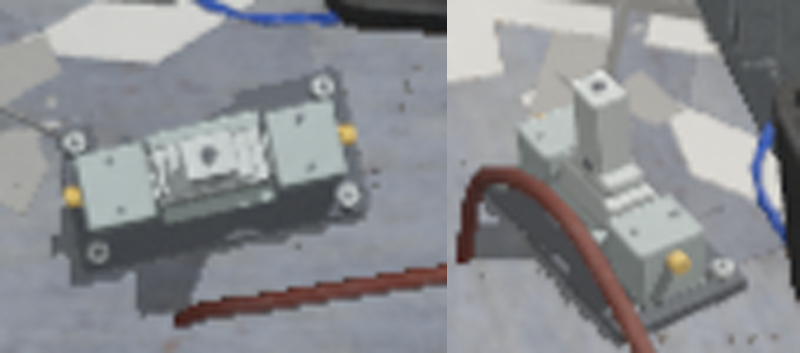

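The crop shows the seat with its neck top at about (209,155) in the left panel (top view), the two grey housings either side, and the cable well in front of the seat's lower right. Now I'll fit centre and yaw.

```bash
cat >> h.py <<'E'
def fit(w,c=(.5,.185)):
    P=w.reshape(-1,3); P=P[~np.isnan(P[:,0])]; P=P[np.hypot(P[:,0]-c[0],P[:,1]-c[1])<.12]
    h=P[(P[:,2]>.046)&(P[:,2]<.060)]; n=P[(P[:,2]>.108)&(P[:,2]<.16)]
    return h,n
E
python3 - <<'E'
from h import *
from scipy.optimize import minimize
for nm in("top","side"):
    w=np.load(nm+"0.npy"); h,n=fit(w)
    print(nm,len(h),len(n)); print(h.mean(0).round(4),n.mean(0).round(4),n.min(0).round(3),n.max(0).round(3))
    r=cv2.minAreaRect((h[:,:2]*1000).astype(np.float32)); print(r)
    r=cv2.minAreaRect((n[:,:2]*1000).astype(np.float32)); print(r)
    H=h[:,:2]
    # two rectangles: count points inside 46x(37..79)
    def cost(p):
        c,s=np.cos(p[2]),np.sin(p[2]); d=H-p[:2]; x=d@[c,s]; y=np.abs(d@[-s,c])
        e=np.maximum(np.abs(x)-.023,0)**2+np.maximum(y-.079,0)**2+np.maximum(.037-y,0)**2
        return np.minimum(e,.01**2).mean()*1e6
    best=min((minimize(cost,[*n[:,:2].mean(0),a],method="Nelder-Mead",options=dict(xatol=1e-5,fatol=1e-6,initial_simplex=np.array([*n[:,:2].mean(0),a])+np.array([[0,0,0],[.01,0,0],[0,.01,0],[0,0,.1]]))) for a in np.arange(-.6,.7,.1)),key=lambda r:r.fun)
    print(best.x,best.fun)
E
```

```text
top 585 269
[0.4792 0.1468 0.0522] [0.5393 0.1901 0.1296] [0.466 0.129 0.109] [0.604 0.286 0.159]
((507.8995056152344, 171.60275268554688), (201.24581909179688, 153.4337921142578), 43.99042510986328)
((523.5538940429688, 208.30308532714844), (136.575927734375, 134.30599975585938), 12.959610939025879)
[0.47923159 0.1492936  0.21285415] 14.979593251497382
side 388 455
[0.4811 0.132  0.0521] [0.5667 0.1805 0.1301] [0.465 0.126 0.108] [0.617 0.286 0.16 ]
((503.33062744140625, 171.0958251953125), (194.69813537597656, 149.5492706298828), 50.837459564208984)
((525.1251220703125, 197.47314453125), (148.69888305664062, 143.3724365234375), 19.02722930908203)
[0.47824853 0.14967083 0.21541919] 22.629294615695763
```

Run:
```python
from h import *
from scipy.optimize import minimize
for nm in("top","side"):
    w=np.load(nm+"0.npy"); h,n=fit(w,(.479,.149)); h=h[np.hypot(*(h[:,:2]-[.479,.149]).T)<.095]
    n=n[np.hypot(*(n[:,:2]-[.479,.149]).T)<.035]; n=n[n[:,2]>.112]
    print(nm,len(h),len(n),n.mean(0).round(4)); r=cv2.minAreaRect((n[:,:2]*1000).astype(np.float32)); print(r)
    H=h[:,:2]
    def cost(p):
        c,s=np.cos(p[2]),np.sin(p[2]); d=H-p[:2]; x=d@[c,s]; y=np.abs(d@[-s,c])
        e=np.maximum(np.abs(x)-.023,0)**2+np.maximum(y-.079,0)**2+np.maximum(.037-y,0)**2
        return np.minimum(e,.006**2).mean()*1e6
    x0=np.array([.479,.149,.21])
    b=minimize(cost,x0,method="Nelder-Mead",options=dict(initial_simplex=x0+np.array([[0,0,0],[.005,0,0],[0,.005,0],[0,0,.1]])))
    print(b.x,b.fun)
s=robot.sense(); from scipy.spatial.transform import Rotation as Ro
q=s["eef_rot"]; R=Ro.from_quat([q[1],q[2],q[3],q[0]]).as_matrix(); print(R.round(3))
yw=.214; ydir=np.array([-np.sin(yw),np.cos(yw),0])
t=R.T@ydir; print("angle of block y in tool frame",np.degrees(np.arctan2(t[1],t[0]))-90)
print("shift to neck in tool", R.T@(np.array([.479,.149,.20])-s["position"]))
# table of heights near path
```

```text
top 585 101 [0.4801 0.1446 0.1195]
((480.3959045410156, 144.610107421875), (23.867008209228516, 29.152889251708984), 14.519006729125977)
[0.47929706 0.14809555 0.2347315 ] 6.199483138874508
side 394 73 [0.4787 0.1401 0.1183]
((479.17291259765625, 141.84344482421875), (24.599817276000977, 33.81703567504883), 15.9232177734375)
[0.47763653 0.14572769 0.24206666] 8.900376057796391
[[-0.916  0.401 -0.001]
 [ 0.401  0.916 -0.002]
 [ 0.    -0.002 -1.   ]]
angle of block y in tool frame -35.90966085327879
shift to neck in tool [-0.37894959 -0.32069193  0.03092966]
```

Run:
```python
from h import *
w=np.load("top0.npy").reshape(-1,3); w=np.vstack([w,np.load("side0.npy").reshape(-1,3)]); w=w[~np.isnan(w[:,0])]
a=np.array([.26,.5]);b=np.array([.48,.145]); d=b-a;L=np.hypot(*d);d/=L
r=w[:,:2]-a; s=r@d; o=np.abs(r@[-d[1],d[0]]); m=(s>0)&(s<L)&(o<.08)
for k in np.arange(0,L,.05):
    z=w[m&(s>=k)&(s<k+.05),2]; print(round(k,2),np.percentile(z,[50,99]).round(3),end=' ')
print()
c=w[(w[:,2]>.07)&(w[:,0]<.47)&(w[:,0]>.3)&(w[:,1]<.18)&(w[:,1]>-.0)]
for y in np.arange(0,.18,.02):
    z=c[(c[:,1]>=y)&(c[:,1]<y+.02)]
    if len(z): print(round(y,2),len(z),z.mean(0).round(3),z[:,0].max().round(3))
R=np.array([[-.916,.401,-.001],[.401,.916,-.002],[0,-.002,-1]])
print(R.T@(np.array([.4795,.1455,.205])-robot.sense()["position"]))
```

```text
0.0 [0.64  0.717] 0.05 [0.018 0.727] 0.1 [0.014 0.72 ] 0.15 [-0.065  0.024] 0.2 [-0.001  0.024] 0.25 [-0.001  0.008] 0.3 [0.    0.053] 0.35 [0.01  0.074] 0.4 [0.012 0.124] 
0.0 52 [0.413 0.01  0.158] 0.421
0.02 52 [0.41  0.03  0.152] 0.416
0.04 47 [0.407 0.049 0.144] 0.413
0.06 52 [0.404 0.07  0.134] 0.411
0.08 46 [0.401 0.091 0.12 ] 0.408
0.1 43 [0.397 0.11  0.103] 0.404
0.12 56 [0.415 0.131 0.087] 0.47
0.14 51 [0.468 0.148 0.098] 0.47
0.16 1 [0.47  0.162 0.071] 0.47
[-0.38074929 -0.32371648  0.02606781]
```

Emit:
carry_out --motion '[{"x": -0.02,"y": -0.017,"z": 0.0,"roll": -4,"fingers": 1},{"x": -0.06,"y": -0.05,"z": 0.0,"roll": -8},{"x": -0.1,"y": -0.085,"z": 0.0,"roll": -12},{"x": -0.14,"y": -0.12,"z": 0.0,"roll": -16},{"x": -0.18,"y": -0.153,"z": 0.0,"roll": -20},{"x": -0.22,"y": -0.187,"z": 0.0,"roll": -24},{"x": -0.26,"y": -0.22,"z": 0.005,"roll": -28},{"x": -0.3,"y": -0.255,"z": 0.01,"roll": -32},{"x": -0.34,"y": -0.29,"z": 0.015,"roll": -36},{"x": -0.381,"y": -0.324,"z": 0.02,"roll": -37.6}]'

```text
invalid input at $.motion[1]: expected keys fingers, x, y, z, roll
```

Emit:
carry_out --motion '[{"x": 0},{"x": 0},{"x": 0},{"x": 0},{"x": 0}]'

```text
invalid input at $.motion[0]: expected keys fingers, x, y, z, roll
```

```bash
cat >> h.py <<'E'
from scipy.spatial.transform import Rotation as Ro
C=np.array([.4795,.1455]); YAW=.245
ex=np.array([np.cos(YAW),np.sin(YAW)]); ey=np.array([-np.sin(YAW),np.cos(YAW)])
def st():
    s=robot.sense(); q=s["eef_rot"]; R=Ro.from_quat([q[1],q[2],q[3],q[0]]).as_matrix(); p=s["position"]
    print("t",round(s["clock"],2),"p",p.round(4),"in seat",((p[:2]-C)@ex).round(4),((p[:2]-C)@ey).round(4),"F",s["contact_force"].round(1),"T",s["torque"].round(2),"gap",round(s["finger_gap"],4),"ff",round(s["finger_force"],1))
    return s,R
E
python3 - <<'E'
from h import *
s,R=st(); print(R.round(3), "block y in tool",(R.T@np.r_[ey,0]).round(3)); print(s["q"].round(2))
for n in("side","top"):
    f,w=grab(n); save(f,n+"1.png"); np.save(n+"1.npy",w)
a=cv2.imread("pics/side1.png")[150:290,160:300]; b=cv2.imread("pics/top1.png")[190:330,210:350]
cv2.imwrite("pics/c1.png",cv2.resize(np.hstack([a,b]),(800,400)))
E
```

```text
t 0.1 p [0.2605 0.5948 0.2304] in seat -0.1034 0.489 F [ 1.  -0.1 -0.4] T [0.04 0.   0.01] gap 0.0854 ff 0.0
[[-0.916  0.401 -0.001]
 [ 0.401  0.916 -0.002]
 [ 0.    -0.002 -1.   ]] block y in tool [ 0.611  0.791 -0.001]
[-0.89  0.5  -0.43  1.55  0.22  1.14 -0.21]
```

View pics/c1.png

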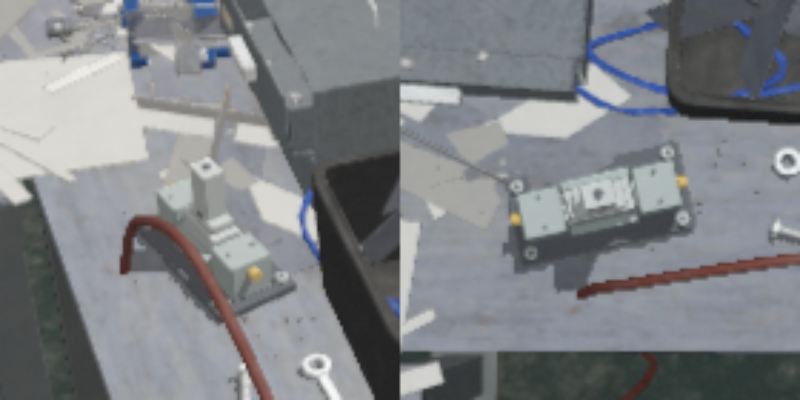

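The moves were refused because each row needs all five keys, and the picture is unchanged from the start. Resending with all keys.

Emit:
carry_out --motion '[{"x": -0.02,"y": -0.017,"z": 0.0,"roll": -4,"fingers": 1},{"x": -0.06,"y": -0.05,"z": 0.0,"roll": -8,"fingers": 1},{"x": -0.1,"y": -0.085,"z": 0.0,"roll": -12,"fingers": 1},{"x": -0.14,"y": -0.12,"z": 0.0,"roll": -16,"fingers": 1},{"x": -0.18,"y": -0.153,"z": 0.0,"roll": -20,"fingers": 1},{"x": -0.22,"y": -0.187,"z": 0.0,"roll": -24,"fingers": 1},{"x": -0.26,"y": -0.22,"z": 0.005,"roll": -28,"fingers": 1},{"x": -0.3,"y": -0.255,"z": 0.01,"roll": -32,"fingers": 1},{"x": -0.34,"y": -0.29,"z": 0.015,"roll": -36,"fingers": 1},{"x": -0.381,"y": -0.324,"z": 0.02,"roll": -37.6,"fingers": 1}]'

```text
clock: 1.2
position: [0.4693, 0.1659, 0.2136]
eef_rot: [0.0, -0.123, 0.992, -0.0]
contact_force: [0.4, 0.1, -0.3]
finger_gap: 0.0855
finger_force: 0.0
```

Emit:
carry_out --motion '[{"x": 0,"y": 0,"z": 0,"roll": 0,"fingers": 0.4},{"x": 0,"y": 0,"z": 0,"roll": 0,"fingers": 0.4},{"x": 0,"y": 0,"z": 0,"roll": 0,"fingers": 0.4},{"x": 0,"y": 0,"z": 0,"roll": 0,"fingers": 0.4},{"x": 0,"y": 0,"z": 0,"roll": 0,"fingers": 0.4}]'

```text
clock: 1.7
position: [0.4683, 0.1695, 0.2137]
eef_rot: [0.0, -0.123, 0.992, 0.0]
contact_force: [0.0, 0.0, 0.6]
finger_gap: 0.0597
finger_force: 0.0
```

Run:
```python
from h import *
s,R=st(); print("block y in tool",(R.T@np.r_[ey,0]).round(3)); print(s["q"].round(2))
print("shift",R.T@(np.r_[C,.082]-s["position"]))
for n in("side","top"):
    f,w=grab(n); save(f,n+"2.png"); np.save(n+"2.npy",w)
a=cv2.imread("pics/side2.png")[150:290,160:300]; b=cv2.imread("pics/top2.png")[190:330,210:350]
cv2.imwrite("pics/c2.png",cv2.resize(np.hstack([a,b]),(800,400)))
```

```text
t 1.7 p [0.4683 0.1695 0.2137] in seat -0.0051 0.026 F [0.  0.  0.6] T [-0.02 -0.01 -0.03] gap 0.0597 ff 0.0
block y in tool [-0.001  1.     0.   ]
[-0.07  0.24 -0.38  1.95  0.11  0.98  1.32]
shift [-0.00501645 -0.02608226  0.13173139]
```

View pics/c2.png

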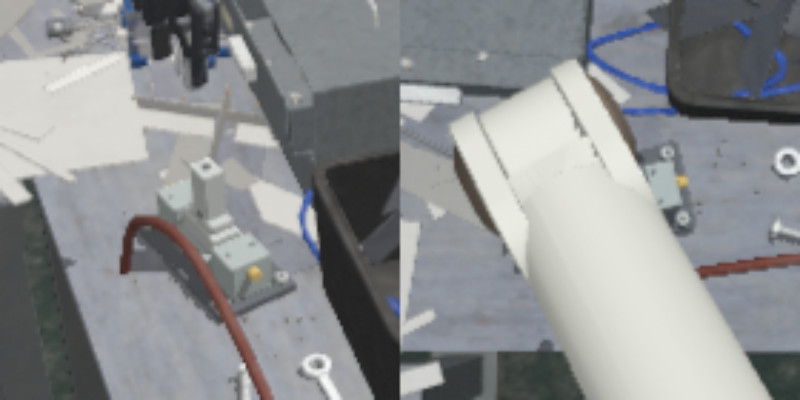

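The side panel shows the gripper above the block, offset toward +y as the measured pose says. Next I centre it and descend.

Emit:
carry_out --motion '[{"x": -0.003,"y": -0.015,"z": 0,"roll": 0,"fingers": 0.4},{"x": -0.005,"y": -0.026,"z": 0.0,"roll": 0,"fingers": 0.4},{"x": -0.005,"y": -0.026,"z": 0.01,"roll": 0,"fingers": 0.4},{"x": -0.005,"y": -0.026,"z": 0.03,"roll": 0,"fingers": 0.4},{"x": -0.005,"y": -0.026,"z": 0.055,"roll": 0,"fingers": 0.4},{"x": -0.005,"y": -0.026,"z": 0.08,"roll": 0,"fingers": 0.4},{"x": -0.005,"y": -0.026,"z": 0.105,"roll": 0,"fingers": 0.4},{"x": -0.005,"y": -0.026,"z": 0.125,"roll": 0,"fingers": 0.4},{"x": -0.005,"y": -0.026,"z": 0.132,"roll": 0,"fingers": 0.4},{"x": -0.005,"y": -0.026,"z": 0.132,"roll": 0,"fingers": 0.4}]'

```text
clock: 2.8
position: [0.4787, 0.144, 0.0803]
eef_rot: [-0.001, -0.122, 0.993, 0.0]
contact_force: [-0.1, -0.2, 0.5]
finger_gap: 0.0599
finger_force: 0.0
```

Run:
```python
from h import *
s,R=st()
f,w=grab("side"); save(f,"side3.png")
a=cv2.imread("pics/side3.png")[150:290,160:300]
cv2.imwrite("pics/c3.png",cv2.resize(a,(560,560),interpolation=cv2.INTER_CUBIC))
```

```text
t 2.8 p [0.4787 0.144  0.0803] in seat -0.0012 -0.0012 F [-0.1 -0.2  0.5] T [ 0.02 -0.01  0.02] gap 0.0599 ff 0.0
```

View pics/c3.png

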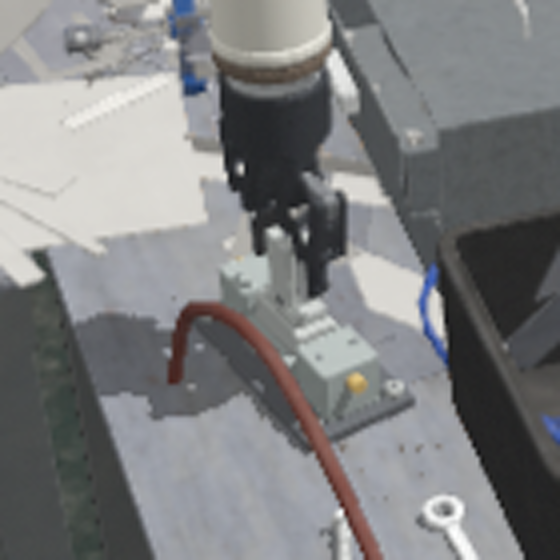

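The neck (about 280,270) stands between the two fingers, and the gripper is clear of the cable. Closing now.

Emit:
carry_out --force 40 --motion '[{"x": 0,"y": 0,"z": 0,"roll": 0,"fingers": 0.0},{"x": 0,"y": 0,"z": 0,"roll": 0,"fingers": -0.2},{"x": 0,"y": 0,"z": 0,"roll": 0,"fingers": -0.4},{"x": 0,"y": 0,"z": 0,"roll": 0,"fingers": -0.6},{"x": 0,"y": 0,"z": 0,"roll": 0,"fingers": -0.8},{"x": 0,"y": 0,"z": 0,"roll": 0,"fingers": -1},{"x": 0,"y": 0,"z": 0,"roll": 0,"fingers": -1},{"x": 0,"y": 0,"z": 0,"roll": 0,"fingers": -1}]'

```text
clock: 3.65
position: [0.4808, 0.1443, 0.0827]
eef_rot: [0.001, -0.121, 0.993, 0.0]
contact_force: [-0.9, 0.1, 6.5]
finger_gap: 0.0298
finger_force: 40.2
```

```bash
python3 -c "
from h import *
st()"
```

```text
t 3.65 p [0.4808 0.1443 0.0827] in seat 0.0009 -0.0015 F [-0.9  0.1  6.5] T [-0.11  0.18 -0.06] gap 0.0298 ff 40.2
```

Emit:
carry_out --motion '[{"x": 0,"y": -0.0015,"z": -0.0005,"roll": 0,"fingers": -1},{"x": 0,"y": -0.003,"z": -0.001,"roll": 0,"fingers": -1},{"x": 0,"y": -0.0045,"z": -0.0014,"roll": 0,"fingers": -1},{"x": 0,"y": -0.006,"z": -0.0019,"roll": 0,"fingers": -1},{"x": 0,"y": -0.0075,"z": -0.0023,"roll": 0,"fingers": -1},{"x": 0,"y": -0.009,"z": -0.0028,"roll": 0,"fingers": -1},{"x": 0,"y": -0.009,"z": -0.0028,"roll": 0,"fingers": -1}]'

```text
clock: 4.35
position: [0.4806, 0.1411, 0.0837]
eef_rot: [-0.0, -0.123, 0.992, 0.004]
contact_force: [-1.5, 16.1, -7.6]
finger_gap: 0.0292
finger_force: 40.6
```

```bash
python3 -c "
from h import *
st()"
```

```text
t 4.35 p [0.4806 0.1411 0.0837] in seat -0.0 -0.0046 F [-1.5 16.1 -7.6] T [ 3.94  0.53 -0.08] gap 0.0292 ff 40.6
```

Emit:
carry_out --motion '[{"x": 0,"y": -0.0015,"z": -0.0003,"roll": 0,"fingers": -1},{"x": 0,"y": -0.003,"z": -0.0006,"roll": 0,"fingers": -1},{"x": 0,"y": -0.0045,"z": -0.001,"roll": 0,"fingers": -1},{"x": 0,"y": -0.006,"z": -0.0013,"roll": 0,"fingers": -1},{"x": 0,"y": -0.0075,"z": -0.0016,"roll": 0,"fingers": -1},{"x": 0,"y": -0.009,"z": -0.002,"roll": 0,"fingers": -1},{"x": 0,"y": -0.009,"z": -0.002,"roll": 0,"fingers": -1}]'

```text
clock: 5.05
position: [0.4809, 0.1386, 0.0853]
eef_rot: [-0.001, -0.125, 0.992, 0.007]
contact_force: [-4.2, 26.8, -12.3]
finger_gap: 0.0294
finger_force: 58.5
```

```bash
python3 -c "
from h import *
st()"
```

```text
t 5.05 p [0.4809 0.1386 0.0853] in seat -0.0003 -0.007 F [ -4.2  26.8 -12.3] T [ 7.73  1.43 -0.24] gap 0.0294 ff 58.5
```

Emit:
carry_out --force 20 --motion '[{"x": 0,"y": 0,"z": 0,"roll": 0,"fingers": -1},{"x": 0,"y": 0,"z": 0,"roll": 0,"fingers": -1},{"x": 0,"y": 0,"z": 0,"roll": 0,"fingers": -1},{"x": 0,"y": 0,"z": 0,"roll": 0,"fingers": -1}]'

```text
clock: 5.45
position: [0.4809, 0.1387, 0.0853]
eef_rot: [-0.001, -0.125, 0.992, 0.007]
contact_force: [-5.8, 28.2, -11.6]
finger_gap: 0.0293
finger_force: 58.5
```

```bash
python3 -c "
from h import *
st()"
```

```text
t 5.45 p [0.4809 0.1387 0.0853] in seat -0.0003 -0.007 F [ -5.8  28.2 -11.6] T [ 7.76  1.4  -0.26] gap 0.0293 ff 58.5
```

Emit:
carry_out --motion '[{"x": 0,"y": -0.0015,"z": -0.0003,"roll": 0,"fingers": -1},{"x": 0,"y": -0.003,"z": -0.0006,"roll": 0,"fingers": -1},{"x": 0,"y": -0.0045,"z": -0.001,"roll": 0,"fingers": -1},{"x": 0,"y": -0.006,"z": -0.0013,"roll": 0,"fingers": -1},{"x": 0,"y": -0.006,"z": -0.0013,"roll": 0,"fingers": -1}]'

```text
clock: 5.95
position: [0.4812, 0.1369, 0.0864]
eef_rot: [-0.001, -0.126, 0.992, 0.009]
contact_force: [-7.1, 36.7, -14.3]
finger_gap: 0.0294
finger_force: 76.5
```

```bash
python3 -c "
from h import *
st()
f,w=grab('side'); save(f,'side4.png')
a=cv2.imread('pics/side4.png')[190:270,205:285]
cv2.imwrite('pics/c4.png',cv2.resize(a,(600,600),interpolation=cv2.INTER_CUBIC))"
```

```text
t 5.95 p [0.4812 0.1369 0.0864] in seat -0.0004 -0.0088 F [ -7.1  36.7 -14.3] T [10.19  1.99 -0.3 ] gap 0.0294 ff 76.5
```

View pics/c4.png

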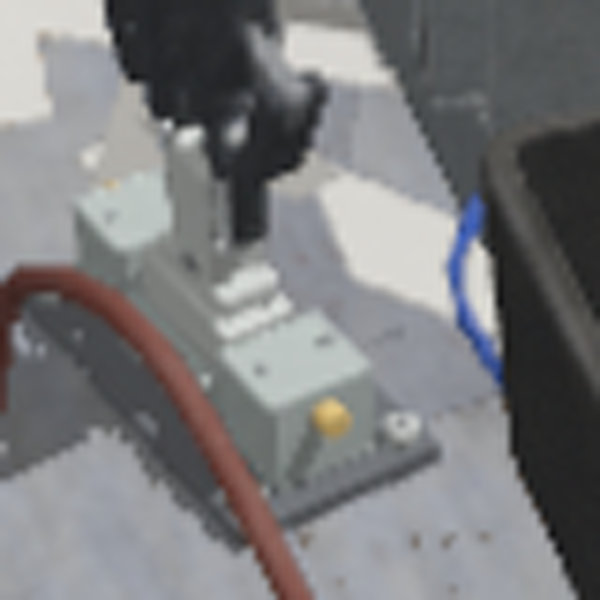

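The side view shows the block still upright with the neck clamped at about (190,200); the rigid pads keep it from tilting. I'll give the grip a few mm of slack so the block can rock between the pads, and ease off the push.

Emit:
carry_out --motion '[{"x": 0,"y": 0.003,"z": 0,"roll": 0,"fingers": -0.31},{"x": 0,"y": 0.005,"z": 0,"roll": 0,"fingers": -0.29},{"x": 0,"y": 0.006,"z": 0,"roll": 0,"fingers": -0.27},{"x": 0,"y": 0.006,"z": 0,"roll": 0,"fingers": -0.25},{"x": 0,"y": 0.006,"z": 0,"roll": 0,"fingers": -0.23},{"x": 0,"y": 0.006,"z": 0,"roll": 0,"fingers": -0.22},{"x": 0,"y": 0.006,"z": 0,"roll": 0,"fingers": -0.22}]'

```text
clock: 6.7
position: [0.4829, 0.1329, 0.0878]
eef_rot: [0.0, -0.124, 0.992, 0.004]
contact_force: [-3.5, 15.3, 0.0]
finger_gap: 0.0332
finger_force: 18.9
```

```bash
python3 -c "
from h import *
st()"
```

```text
t 6.7 p [0.4829 0.1329 0.0878] in seat 0.0003 -0.013 F [-3.5 15.3  0. ] T [ 3.91  1.01 -0.05] gap 0.0332 ff 18.9
```

The slack works: the block is turning in the grip. Next, a small fit of the block's tilt and height from the side camera's depth.

```bash
cat >> h.py <<'E'
from scipy.optimize import least_squares
B=[((0,0,.022),(.016,.032,.022)),((0,0,.05),(.013,.025,.006)),((0,0,.083),(.012,.015,.027))]
def sdf(P):
    o=[]
    for c,h in B:
        q=np.abs(P-c)-h; o.append(np.linalg.norm(np.maximum(q,0),axis=1)+np.minimum(q.max(1),0))
    return np.min(o,0)
def tilt(w,img,p0,off=(0,0),free_x=False):
    P=w.reshape(-1,3); g=img.reshape(-1,3).max(1); k=~np.isnan(P[:,0]); P=P[k];g=g[k]
    S=np.c_[(P[:,:2]-C)@ex-off[0],(P[:,:2]-C)@ey-off[1],P[:,2]]
    def T(p):
        c,s=np.cos(p[2]),np.sin(p[2]); y=S[:,1]-p[0]; z=S[:,2]-p[1]
        return np.c_[S[:,0]-(p[3] if free_x else 0),c*y+s*z,-s*y+c*z]
    p=np.array(p0,float); p=np.r_[p,0] if free_x else p
    for it in range(4):
        L=T(p); m=(sdf(L)<.012)&(g>95)&(L[:,2]>.046-.003)&(S[:,2]>.058)&(S[:,2]<.15)
        def cost(p):
            L=T(p)[m]; return sdf(L)
        p=least_squares(cost,p,loss="soft_l1",f_scale=.003,diff_step=1e-3,x_scale=[.01]*len(p)).x
    return p,m.sum()
E
python3 - <<'E'
from h import *
w=np.load("side0.npy"); im=cv2.imread("pics/side0.png")
print(tilt(w,im,[0,.01,0],free_x=True))
f,w=grab("side"); 
for t0 in(0,.1,.2): print(tilt(w,f["image"],[0,.01,t0],free_x=True))
E
```

```text
(array([-0.00125738,  0.01009326, -0.00228499,  0.00060365]), np.int64(276))
(array([-6.93577724e-04,  1.45303892e-02,  1.40287787e-01, -4.38277024e-05]), np.int64(218))
(array([-6.93647375e-04,  1.45303692e-02,  1.40286840e-01, -4.38277553e-05]), np.int64(218))
(array([0.00246677, 0.01581346, 0.20052993, 0.00020736]), np.int64(215))
```

Emit:
carry_out --motion '[{"x": 0,"y": -0.002,"z": 0,"roll": 0,"fingers": -0.21},{"x": 0,"y": -0.003,"z": 0,"roll": 0,"fingers": -0.2},{"x": 0,"y": -0.004,"z": 0,"roll": 0,"fingers": -0.19},{"x": 0,"y": -0.005,"z": 0,"roll": 0,"fingers": -0.19},{"x": 0,"y": -0.006,"z": 0,"roll": 0,"fingers": -0.19},{"x": 0,"y": -0.006,"z": 0,"roll": 0,"fingers": -0.19}]'

```text
clock: 7.35
position: [0.4845, 0.1302, 0.089]
eef_rot: [0.001, -0.125, 0.992, 0.005]
contact_force: [-8.2, 20.7, 9.6]
finger_gap: 0.0348
finger_force: 20.4
```

```bash
cat >> h.py <<'E'
def rep(t0s):
    st(); f,w=grab("side")
    for t0 in t0s:
        p,n=tilt(w,f["image"],[0,.012+.032*abs(t0),t0],off=(.0,-.0012))
        print("y %.1f  z %.1f tilt %.3f | left up %.1f right up %.1f n %d"%(p[0]*1e3,p[1]*1e3,p[2],(p[1]-.01+.032*np.sin(p[2]))*1e3,(p[1]-.01-.032*np.sin(p[2]))*1e3,n))
E
python3 -c "
from h import *
rep([.05,.15,.22])"
```

```text
t 7.35 p [0.4845 0.1302 0.089 ] in seat 0.0012 -0.016 F [-8.2 20.7  9.6] T [ 5.15  1.89 -0.03] gap 0.0348 ff 20.4
y 4.6  z 16.1 tilt 0.231 | left up 13.5 right up -1.2 n 218
y 4.6  z 16.1 tilt 0.231 | left up 13.5 right up -1.2 n 218
y 4.7  z 16.0 tilt 0.234 | left up 13.4 right up -1.4 n 219
```

Left side is up about 13 mm and sits between its ribs, with the right side on the floor. Now I bring the neck back toward +y with some lift, to raise the right side.

Emit:
carry_out --force 40 --motion '[{"x": 0,"y": 0.002,"z": -0.0005,"roll": 0,"fingers": -0.2},{"x": 0,"y": 0.004,"z": -0.001,"roll": 0,"fingers": -0.22},{"x": 0,"y": 0.006,"z": -0.0015,"roll": 0,"fingers": -0.25},{"x": 0,"y": 0.008,"z": -0.002,"roll": 0,"fingers": -0.25},{"x": 0,"y": 0.01,"z": -0.003,"roll": 0,"fingers": -0.25},{"x": 0,"y": 0.011,"z": -0.004,"roll": 0,"fingers": -0.25},{"x": 0,"y": 0.012,"z": -0.005,"roll": 0,"fingers": -0.25}]'

```text
clock: 8.1
position: [0.4808, 0.1344, 0.0911]
eef_rot: [-0.001, -0.122, 0.993, 0.001]
contact_force: [0.7, 6.2, -18.3]
finger_gap: 0.0329
finger_force: 30.7
```

```bash
python3 -c "
from h import *
rep([0,.1,.2])"
```

```text
t 8.1 p [0.4808 0.1344 0.0911] in seat -0.0014 -0.011 F [  0.7   6.2 -18.3] T [ 1.83 -0.31 -0.13] gap 0.0329 ff 30.7
y 3.6  z 16.9 tilt 0.172 | left up 12.4 right up 1.5 n 227
y 3.8  z 17.0 tilt 0.175 | left up 12.6 right up 1.4 n 226
y 5.4  z 17.8 tilt 0.207 | left up 14.3 right up 1.2 n 225
```

Emit:
carry_out --motion '[{"x": 0,"y": 0.002,"z": 0,"roll": 0,"fingers": -0.27},{"x": 0,"y": 0.004,"z": 0,"roll": 0,"fingers": -0.27},{"x": 0,"y": 0.006,"z": -0.0005,"roll": 0,"fingers": -0.28},{"x": 0,"y": 0.008,"z": -0.001,"roll": 0,"fingers": -0.28},{"x": 0,"y": 0.01,"z": -0.001,"roll": 0,"fingers": -0.28},{"x": 0,"y": 0.012,"z": -0.001,"roll": 0,"fingers": -0.28},{"x": 0,"y": 0.012,"z": -0.001,"roll": 0,"fingers": -0.28}]'

```text
clock: 8.85
position: [0.4812, 0.1431, 0.0951]
eef_rot: [0.001, -0.121, 0.993, -0.001]
contact_force: [-0.7, -5.0, 3.2]
finger_gap: 0.0309
finger_force: 9.7
```

```bash
python3 -c "
from h import *
rep([0,.1,.2])"
```

```text
t 8.85 p [0.4812 0.1431 0.0951] in seat 0.0011 -0.0028 F [-0.7 -5.   3.2] T [-0.94  0.07 -0.04] gap 0.0309 ff 9.7
y 3.4  z 18.6 tilt 0.072 | left up 10.9 right up 6.3 n 249
y 3.5  z 18.7 tilt 0.074 | left up 11.0 right up 6.3 n 250
y 3.8  z 18.8 tilt 0.079 | left up 11.3 right up 6.2 n 251
```

Emit:
carry_out --motion '[{"x": 0,"y": 0.002,"z": 0,"roll": 0,"fingers": -0.28},{"x": 0,"y": 0.004,"z": 0,"roll": 0,"fingers": -0.28},{"x": 0,"y": 0.006,"z": 0,"roll": 0,"fingers": -0.28},{"x": 0,"y": 0.008,"z": 0,"roll": 0,"fingers": -0.28},{"x": 0,"y": 0.01,"z": 0,"roll": 0,"fingers": -0.28},{"x": 0,"y": 0.01,"z": 0,"roll": 0,"fingers": -0.28}]'

```text
clock: 9.5
position: [0.4801, 0.1491, 0.0948]
eef_rot: [0.001, -0.12, 0.993, -0.003]
contact_force: [3.7, -13.6, 5.8]
finger_gap: 0.0308
finger_force: 14.5
```

```bash
python3 -c "
from h import *
rep([0,.1])"
```

```text
t 9.5 p [0.4801 0.1491 0.0948] in seat 0.0015 0.0033 F [  3.7 -13.6   5.8] T [-3.56 -0.96 -0.06] gap 0.0308 ff 14.5
y -0.0  z 20.7 tilt -0.029 | left up 9.8 right up 11.7 n 248
y 0.0  z 20.7 tilt -0.028 | left up 9.8 right up 11.6 n 250
```

Both sides are now one rib up (about 10 and 12 mm). Next is the left side's second rib: lean toward −y with lift.

Emit:
carry_out --motion '[{"x": 0,"y": -0.002,"z": -0.0005,"roll": 0,"fingers": -0.3},{"x": 0,"y": -0.005,"z": -0.001,"roll": 0,"fingers": -0.32},{"x": 0,"y": -0.008,"z": -0.0015,"roll": 0,"fingers": -0.32},{"x": 0,"y": -0.011,"z": -0.002,"roll": 0,"fingers": -0.32},{"x": 0,"y": -0.013,"z": -0.003,"roll": 0,"fingers": -0.3},{"x": 0,"y": -0.015,"z": -0.003,"roll": 0,"fingers": -0.28},{"x": 0,"y": -0.017,"z": -0.004,"roll": 0,"fingers": -0.27}]'

```text
clock: 10.25
position: [0.4817, 0.1402, 0.0985]
eef_rot: [0.001, -0.123, 0.992, 0.002]
contact_force: [-1.9, 6.1, 3.5]
finger_gap: 0.0314
finger_force: 3.9
```

```bash
python3 -c "
from h import *
rep([0,.1])"
```

```text
t 10.25 p [0.4817 0.1402 0.0985] in seat 0.0008 -0.0057 F [-1.9  6.1  3.5] T [ 1.47  0.43 -0.  ] gap 0.0314 ff 3.9
y 0.9  z 22.7 tilt 0.079 | left up 15.3 right up 10.2 n 258
y 0.9  z 22.7 tilt 0.079 | left up 15.3 right up 10.2 n 258
```

Emit:
carry_out --motion '[{"x": 0,"y": -0.002,"z": -0.0005,"roll": 0,"fingers": -0.28},{"x": 0,"y": -0.004,"z": -0.001,"roll": 0,"fingers": -0.28},{"x": 0,"y": -0.006,"z": -0.0015,"roll": 0,"fingers": -0.27},{"x": 0,"y": -0.008,"z": -0.002,"roll": 0,"fingers": -0.26},{"x": 0,"y": -0.01,"z": -0.0025,"roll": 0,"fingers": -0.25},{"x": 0,"y": -0.01,"z": -0.003,"roll": 0,"fingers": -0.25}]'

```text
clock: 10.9
position: [0.4831, 0.1347, 0.1014]
eef_rot: [0.001, -0.124, 0.992, 0.004]
contact_force: [-3.1, 14.8, -1.8]
finger_gap: 0.0321
finger_force: 21.2
```

```bash
python3 -c "
from h import *
rep([0,.15])"
```

```text
t 10.9 p [0.4831 0.1347 0.1014] in seat 0.0009 -0.0113 F [-3.1 14.8 -1.8] T [ 3.82  0.72 -0.16] gap 0.0321 ff 21.2
y 2.6  z 25.9 tilt 0.156 | left up 20.9 right up 11.0 n 262
y 2.7  z 26.0 tilt 0.157 | left up 21.0 right up 11.0 n 262
```

Emit:
carry_out --motion '[{"x": 0,"y": -0.001,"z": -0.0005,"roll": 0,"fingers": -0.25},{"x": 0,"y": -0.002,"z": -0.001,"roll": 0,"fingers": -0.24},{"x": 0,"y": -0.004,"z": -0.0015,"roll": 0,"fingers": -0.23},{"x": 0,"y": -0.006,"z": -0.002,"roll": 0,"fingers": -0.22},{"x": 0,"y": -0.008,"z": -0.0025,"roll": 0,"fingers": -0.22},{"x": 0,"y": -0.008,"z": -0.003,"roll": 0,"fingers": -0.22}]'

```text
clock: 11.55
position: [0.4843, 0.1293, 0.1043]
eef_rot: [0.001, -0.125, 0.992, 0.005]
contact_force: [-4.9, 19.9, -3.0]
finger_gap: 0.0335
finger_force: 36.2
```

```bash
python3 -c "
from h import *
rep([0.1,.2])"
```

```text
t 11.55 p [0.4843 0.1293 0.1043] in seat 0.0008 -0.0169 F [-4.9 19.9 -3. ] T [ 5.45  1.34 -0.15] gap 0.0335 ff 36.2
y 4.8  z 29.5 tilt 0.257 | left up 27.7 right up 11.4 n 252
y 4.8  z 29.5 tilt 0.259 | left up 27.7 right up 11.3 n 253
```

Left side is past both ribs (about 27 mm up); the right is still between its ribs (about 11 mm). Now the right side's second rib.

Emit:
carry_out --motion '[{"x": 0,"y": 0.002,"z": -0.0005,"roll": 0,"fingers": -0.23},{"x": 0,"y": 0.004,"z": -0.001,"roll": 0,"fingers": -0.24},{"x": 0,"y": 0.006,"z": -0.0015,"roll": 0,"fingers": -0.25},{"x": 0,"y": 0.008,"z": -0.002,"roll": 0,"fingers": -0.25},{"x": 0,"y": 0.01,"z": -0.003,"roll": 0,"fingers": -0.26},{"x": 0,"y": 0.012,"z": -0.003,"roll": 0,"fingers": -0.26},{"x": 0,"y": 0.014,"z": -0.003,"roll": 0,"fingers": -0.26}]'

```text
clock: 12.3
position: [0.4814, 0.1338, 0.1058]
eef_rot: [-0.001, -0.122, 0.993, 0.0]
contact_force: [2.4, 1.7, -10.2]
finger_gap: 0.0319
finger_force: 27.8
```

```bash
python3 -c "
from h import *
rep([0.1,.2])"
```

```text
t 12.3 p [0.4814 0.1338 0.1058] in seat -0.001 -0.0118 F [  2.4   1.7 -10.2] T [ 0.65 -0.12  0.01] gap 0.0319 ff 27.8
y 2.4  z 29.1 tilt 0.165 | left up 24.3 right up 13.8 n 246
y 3.0  z 29.3 tilt 0.175 | left up 24.9 right up 13.7 n 249
```

Emit:
carry_out --motion '[{"x": 0,"y": 0.002,"z": -0.0005,"roll": 0,"fingers": -0.27},{"x": 0,"y": 0.004,"z": -0.001,"roll": 0,"fingers": -0.27},{"x": 0,"y": 0.006,"z": -0.0015,"roll": 0,"fingers": -0.28},{"x": 0,"y": 0.008,"z": -0.002,"roll": 0,"fingers": -0.28},{"x": 0,"y": 0.01,"z": -0.003,"roll": 0,"fingers": -0.28},{"x": 0,"y": 0.012,"z": -0.003,"roll": 0,"fingers": -0.28}]'

```text
clock: 12.95
position: [0.4813, 0.1451, 0.1112]
eef_rot: [0.002, -0.121, 0.993, -0.0]
contact_force: [1.8, -1.8, 1.3]
finger_gap: 0.031
finger_force: 1.1
```

```bash
python3 -c "
from h import *
rep([0.0,.1,.2])"
```

```text
t 12.95 p [0.4813 0.1451 0.1112] in seat 0.0017 -0.0008 F [ 1.8 -1.8  1.3] T [-0.47 -0.07 -0.11] gap 0.031 ff 1.1
y 3.5  z 34.1 tilt 0.061 | left up 26.1 right up 22.2 n 265
y 3.5  z 34.1 tilt 0.061 | left up 26.1 right up 22.2 n 265
y 3.6  z 34.2 tilt 0.062 | left up 26.2 right up 22.2 n 265
```

Emit:
carry_out --motion '[{"x": 0,"y": 0.002,"z": 0,"roll": 0,"fingers": -0.28},{"x": 0,"y": 0.004,"z": 0,"roll": 0,"fingers": -0.28},{"x": 0,"y": 0.006,"z": 0,"roll": 0,"fingers": -0.28},{"x": 0,"y": 0.008,"z": 0,"roll": 0,"fingers": -0.28},{"x": 0,"y": 0.01,"z": 0,"roll": 0,"fingers": -0.28},{"x": 0,"y": 0.01,"z": 0,"roll": 0,"fingers": -0.28}]'

```text
clock: 13.6
position: [0.4783, 0.1498, 0.1093]
eef_rot: [-0.0, -0.12, 0.993, -0.003]
contact_force: [4.6, -10.6, -2.1]
finger_gap: 0.031
finger_force: 24.6
```

```bash
python3 -c "
from h import *
rep([0.0,.1])"
```

```text
t 13.6 p [0.4783 0.1498 0.1093] in seat -0.0001 0.0045 F [  4.6 -10.6  -2.1] T [-3.21 -1.24 -0.03] gap 0.031 ff 24.6
y 3.0  z 31.9 tilt 0.008 | left up 22.2 right up 21.7 n 255
y 3.0  z 31.9 tilt 0.008 | left up 22.2 right up 21.7 n 255
```

Emit:
carry_out --motion '[{"x": 0,"y": 0.002,"z": -0.0005,"roll": 0,"fingers": -0.28},{"x": 0,"y": 0.004,"z": -0.001,"roll": 0,"fingers": -0.27},{"x": 0,"y": 0.006,"z": -0.0015,"roll": 0,"fingers": -0.26},{"x": 0,"y": 0.008,"z": -0.002,"roll": 0,"fingers": -0.26},{"x": 0,"y": 0.008,"z": -0.002,"roll": 0,"fingers": -0.26}]'

```text
clock: 14.15
position: [0.4759, 0.1554, 0.1104]
eef_rot: [-0.001, -0.12, 0.993, -0.004]
contact_force: [5.5, -14.3, -7.5]
finger_gap: 0.0315
finger_force: 38.0
```

```bash
python3 -c "
from h import *
rep([0.0,-.1])"
```

```text
t 14.15 p [0.4759 0.1554 0.1104] in seat -0.0011 0.0105 F [  5.5 -14.3  -7.5] T [-4.4  -1.74 -0.05] gap 0.0315 ff 38.0
y 2.9  z 32.7 tilt -0.058 | left up 20.9 right up 24.5 n 252
y 2.9  z 32.7 tilt -0.057 | left up 20.9 right up 24.5 n 252
```

Emit:
carry_out --force 60 --motion '[{"x": 0,"y": -0.003,"z": -0.0005,"roll": 0,"fingers": -0.27},{"x": 0,"y": -0.006,"z": -0.001,"roll": 0,"fingers": -0.28},{"x": 0,"y": -0.01,"z": -0.0015,"roll": 0,"fingers": -0.28},{"x": 0,"y": -0.014,"z": -0.002,"roll": 0,"fingers": -0.28},{"x": 0,"y": -0.018,"z": -0.002,"roll": 0,"fingers": -0.28},{"x": 0,"y": -0.022,"z": -0.002,"roll": 0,"fingers": -0.28},{"x": 0,"y": -0.026,"z": -0.002,"roll": 0,"fingers": -0.28}]'

```text
clock: 14.9
position: [0.482, 0.1403, 0.1146]
eef_rot: [0.001, -0.122, 0.992, 0.002]
contact_force: [-3.5, 8.8, 2.0]
finger_gap: 0.0309
finger_force: 13.5
```

```bash
python3 -c "
from h import *
rep([0.0,.1])"
```

```text
t 14.9 p [0.482  0.1403 0.1146] in seat 0.0012 -0.0057 F [-3.5  8.8  2. ] T [ 2.31  0.68 -0.02] gap 0.0309 ff 13.5
y 4.0  z 33.3 tilt 0.112 | left up 26.8 right up 19.7 n 267
y 4.2  z 33.4 tilt 0.115 | left up 27.0 right up 19.7 n 268
```

Emit:
carry_out --motion '[{"x": 0,"y": 0.002,"z": 0.001,"roll": 0,"fingers": -0.26},{"x": 0,"y": 0.004,"z": 0.003,"roll": 0,"fingers": -0.26},{"x": 0,"y": 0.006,"z": 0.005,"roll": 0,"fingers": -0.26},{"x": 0,"y": 0.009,"z": 0.007,"roll": 0,"fingers": -0.27},{"x": 0,"y": 0.01,"z": 0.007,"roll": 0,"fingers": -0.28},{"x": 0,"y": 0.01,"z": 0.007,"roll": 0,"fingers": -0.29}]'

```text
clock: 15.55
position: [0.4792, 0.1457, 0.1064]
eef_rot: [-0.0, -0.121, 0.993, -0.001]
contact_force: [1.4, -3.8, -1.5]
finger_gap: 0.0309
finger_force: 10.2
```

```bash
python3 -c "
from h import *
rep([0.0,.1])"
```

```text
t 15.55 p [0.4792 0.1457 0.1064] in seat -0.0003 0.0003 F [ 1.4 -3.8 -1.5] T [-1.08 -0.36 -0.06] gap 0.0309 ff 10.2
y -0.7  z 32.7 tilt -0.001 | left up 22.7 right up 22.8 n 258
y -0.6  z 32.8 tilt 0.001 | left up 22.8 right up 22.8 n 257
```

The block is level, 22.8 mm up, resting below both ribs on the rollers. Clamp and lift.

Emit:
carry_out --force 70 --motion '[{"x": 0,"y": 0,"z": 0,"roll": 0,"fingers": -0.5},{"x": 0,"y": 0,"z": 0,"roll": 0,"fingers": -1},{"x": 0,"y": 0,"z": 0,"roll": 0,"fingers": -1},{"x": 0,"y": 0,"z": -0.001,"roll": 0,"fingers": -1},{"x": 0,"y": 0,"z": -0.004,"roll": 0,"fingers": -1},{"x": 0,"y": 0,"z": -0.008,"roll": 0,"fingers": -1},{"x": 0,"y": 0,"z": -0.012,"roll": 0,"fingers": -1}]'

```text
clock: 16.3
position: [0.4783, 0.1475, 0.1185]
eef_rot: [-0.001, -0.122, 0.993, 0.0]
contact_force: [-0.2, -0.0, -5.7]
finger_gap: 0.0288
finger_force: 69.7
```

```bash
python3 -c "
from h import *
rep([0.0,.1])"
```

```text
t 16.3 p [0.4783 0.1475 0.1185] in seat -0.0007 0.0022 F [-0.2 -0.  -5.7] T [ 0.07  0.01 -0.05] gap 0.0288 ff 69.7
y 7.5  z 47.5 tilt 0.100 | left up 40.7 right up 34.3 n 212
y 7.5  z 47.5 tilt 0.101 | left up 40.7 right up 34.3 n 212
```

Emit:
carry_out --motion '[{"x": 0,"y": 0,"z": -0.004,"roll": 0,"fingers": -1},{"x": 0,"y": 0,"z": -0.008,"roll": 0,"fingers": -1},{"x": 0,"y": -0.001,"z": -0.012,"roll": 0,"fingers": -1},{"x": 0,"y": -0.001,"z": -0.015,"roll": 0,"fingers": -1},{"x": 0,"y": -0.001,"z": -0.017,"roll": 0,"fingers": -1},{"x": 0,"y": -0.001,"z": -0.017,"roll": 0,"fingers": -1},{"x": 0,"y": -0.001,"z": -0.017,"roll": 0,"fingers": -1}]'

```text
clock: 17.05
position: [0.4794, 0.1458, 0.1357]
eef_rot: [-0.0, -0.121, 0.993, 0.0]
contact_force: [0.6, 0.6, -5.2]
finger_gap: 0.0292
finger_force: 69.7
```

```bash
sed -i 's/(L\[:,2\]>.046-.003)/(L[:,2]>.02)/' h.py; python3 -c "
from h import *
rep([0.0,-.1,.1])
f,w=grab('side'); save(f,'side5.png')
f2,w2=grab('top')
a=cv2.imread('pics/side5.png')[180:260,205:285]
cv2.imwrite('pics/c5.png',cv2.resize(a,(600,600),interpolation=cv2.INTER_CUBIC))"
```

```text
t 17.05 p [0.4794 0.1458 0.1357] in seat -0.0 0.0004 F [ 0.6  0.6 -5.2] T [-0.    0.02  0.03] gap 0.0292 ff 69.7
y -0.5  z 60.5 tilt -0.002 | left up 50.4 right up 50.5 n 347
y -0.5  z 60.5 tilt -0.002 | left up 50.4 right up 50.5 n 347
y -0.5  z 60.5 tilt -0.002 | left up 50.4 right up 50.5 n 347
```

View pics/c5.png

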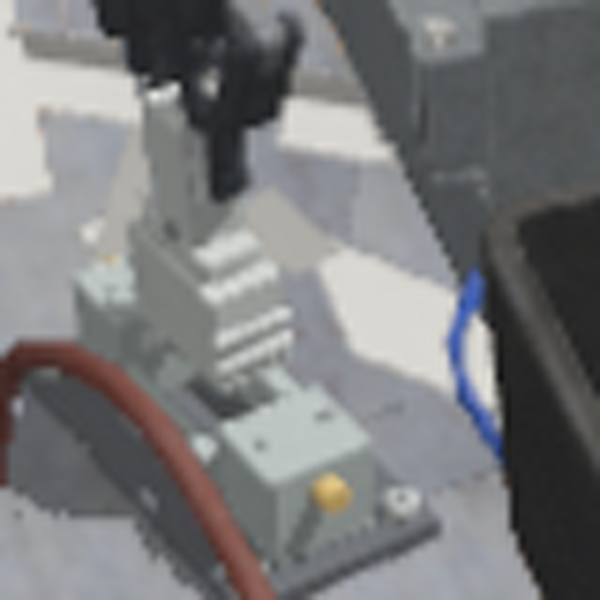

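The view shows the block upright in the grip (foot at about (215,310)), its underside 7–8 mm above the housing tops (about (300,430)) and over the empty seat. Handing in.

```bash
python3 -c "
from h import *
s,_=st(); print(abs(s['dq']).max()); print(robot.close_job())"
```

```text
t 17.2 p [0.4793 0.1458 0.1355] in seat -0.0001 0.0003 F [ 0.  -0.1 -6.1] T [-0.   -0.   -0.01] gap 0.0296 ff 69.7
0.002832407357548967
the job is handed in; nothing more can be done
None
```

I rocked the block free one side at a time and handed the job in at 17.2 s, with the block still gripped, upright and still over its seat, its underside about 7.5 mm above the catch housings; I did not re-measure the loose things, but nothing touched them that I could see.

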